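# Clamp a sharpening stone in its holder with the sunken cam knob

### The job

Put the grey sharpening stone into the wooden holder: lay it flat, central and square between the rubber-faced stop and the steel jaw, then turn the knob in the well clockwise until the jaw holds the stone snugly against the stop, at about 25 newtons and never over-tightened, and let go. Be gentle - do not drop the stone or force the fingers against the holder - and leave the other things on the bench where they are.

Things in the scene. Friction and masses are not known exactly. Their poses are not given: they have to be found in the camera images.
- holder: Beech stone holder screwed to the bench, 96 mm wide (its x), 290 mm long (its y), origin at the centre of its underside. From y -145 to +45 mm it is a bed 22 mm high; from y +45 to +145 mm a block 48 mm high with the knob's well. On the bed the stone goes between a rubber-faced steel stop at the -y end and the steel jaw in front of the block.
- bed (a point): Point on the bed's surface (22 mm over the bench), where the middle of the stone is to go; axes as the holder's. The stop (62 mm wide, 20 mm high) is bolted in a slot: its rubber face is 67 to 73 mm from here towards -y, different each time and not measured. The jaw's face starts 66 to 68 mm from here towards +y. So there is 8 to 16 mm more room than the stone is long.
- well (a point): Centre of the well's mouth, on the block's top, 48 mm over the bench. The well is round, 70 mm across and 26 mm deep, its edge chamfered 2 mm; the knob stands at its centre. Axes as the holder's.
- jaw: Steel jaw, 62 mm wide, 20 mm high, sliding on the bed along the holder's y. Axes as the holder's; origin at bed level, its face 9 mm from the origin towards -y. The knob moves it towards -y by 7 mm per radian. Once it has pushed the stone against the stop's rubber, that yields 1 mm per 14 N, so 0.1 rad of knob adds about 10 N. The stone is at risk above 55 N.
- knob (a joint): Knob angle, rad, 0 to 3.0, growing clockwise from above, which drives the jaw to the stone (back loosens it). Found at 0 to 0.25; the stone bites at 1.4 to 2.3. Stays where left. Turning takes 0.30 N m while free, plus 0.07 N m per 10 N of jaw force (0.48 N m at 25 N); felt standing still between small turns it is less, but rises by as much. Turn at most 1.5 rad a grasp, then regrasp.
- knob_grip (a point): On the knob's upright axis, half-way up its fin, 36 mm over the bench. The black knob is a disc 26 mm across, 4 mm high on the well's floor, with an upright fin 26 mm long (this point's x, turning with the knob), 10 mm thick (its y), 18 mm high. The fin ends 9 mm above the point, 3 mm under the block's top; disc top 9 mm and well floor 14 mm below the point; well wall 35 mm from the axis.
- stone_center (a point): Centre of the grey sharpening stone, a loose block 50 mm (its x) by 125 mm (its y) by 25 mm thick (its z), 0.29 to 0.45 kg, lying flat on the bench. Either end may go first.
- oil: Bystander, to be left alone: small amber oil bottle, 42 mm across, 105 mm tall. Origin at its underside.
- tin: Bystander, to be left alone: paint tin, 74 mm across, 75 mm tall. Origin at its underside.
- mallet: Bystander, to be left alone: turned wooden carver's mallet standing on its head, 88 mm across, 212 mm tall. Origin at its underside.
- gouge_a: Bystander, to be left alone: carving gouge lying on the bench, 238 mm long, pale handle. Origin at its underside.
- gouge_b: Bystander, to be left alone: carving gouge lying on the bench, 238 mm long, dark handle. Origin at its underside.
- strop: Bystander, to be left alone: flat wooden strop, 60 x 200 x 22 mm. Origin at its underside.
- blank: Bystander, to be left alone: wooden carving blank, 70 x 130 x 55 mm. Origin at its underside.
- slip: Bystander, to be left alone: small pale slip stone, 35 x 90 x 10 mm. Origin at its underside.
Mind the look-alikes: they are no part of the job. Leave any blue or pink look-alike of the part that bears stone_center alone.

How it is judged (in metres and radians):
On the way, in this order (a step that is already met when the one before it is completed fails the run):
1. the stone lies flat, central and square in the holder between stop and jaw, and is let go (z of stone_center in the frame of holder between 0.0315 and 0.0375 m and x of stone_center in the frame of holder between -0.01 and 0.01 m and y of stone_center in the frame of holder between -0.056 and -0.028 m and angle between the y axis of stone_center and the y axis of holder, either way round below 0.12 rad and angle between stone_center's own z axis and vertical below 0.05 rad and contact force between the fingers and stone below 0.3 N), for 0.2 s.
2. turning the knob has brought the jaw to hold the stone with 12 to 40 N (z of stone_center in the frame of holder between 0.0315 and 0.0375 m and x of stone_center in the frame of holder between -0.01 and 0.01 m and y of stone_center in the frame of holder between -0.056 and -0.028 m and angle between the y axis of stone_center and the y axis of holder, either way round below 0.12 rad and angle between stone_center's own z axis and vertical below 0.05 rad and contact force between jaw and stone between 12 and 40 N), for 0.3 s.
At the end, for the whole second after the job is handed in: The stone lies flat on the holder's bed (height within 3 mm, tilt under 0.05 rad), within 10 mm of its centre line and 0.12 rad of square, its middle 28 to 56 mm to the -y side of the holder's origin, and the jaw presses it with 12 to 40 N; nothing is held any more (all of step 2 and contact force between the fingers and stone below 0.3 N); the robot touches nothing.
It fails at once if the stone is over-tightened: the jaw presses it with more than 55 N (contact force between jaw and stone above 55 N).
It fails at once if the fingers are forced against the holder with more than 25 N (contact force between the fingers and holder above 25 N).
It fails at once if the stone is dropped or pressed on the holder: more than 50 N between them (contact force between stone and holder above 50 N).
It fails at once if another thing on the bench is moved more than 30 mm (distance of any of oil, tin, mallet, gouge_a, gouge_b, strop, blank, slip from where it was at the start of the episode above 0.03 m).
It also fails if it takes over 72 s, if anything falls off the work surface, if the arm or the gripper's body presses on something with over 40 N, if the wrist force passes 120 N, or if a joint passes its speed limit or range.

### The arm

A 6-joint arm with a two-finger parallel gripper is mounted at the origin on the work surface. World frame = base frame: x ahead of the robot, y to its left, z up, the work surface at z = 0. Lengths are in mm, angles in rad, forces in N, time in s.
With the tool pointing down it reaches from about 325 to 875 mm from the base axis. Payload 4.4 kg.
Tool frame: the origin (TCP) lies midway between the tips of the shut fingers; the grasp point (between the pads) lies 19 mm behind it; z points along the fingers, y is the line along which they close (so a half turn about z gives the same grasp; the last joint's range is limited). The gripper opens to 85 mm and grips with 20 to 120 N. Pads are 22 mm wide; open, the fingers measure 114 mm over their backs; the gripper's body (76 mm by 85 mm) begins 54 mm behind the grasp point. The pads swing forward as they close: fully open they stand 13 mm farther back than shut.
Start: joints at [1.054, 0.207, 1.542, -0, 1.393, -0.15], TCP at [205.685, 536.955, 231.282] pointing down, gripper open.
Joint ranges: [-2.73, 2.73], [-0.86, 2.22], [0.23, 2.46], [-1.11, 4.25], [0.08, 2.63], [-2.82, 2.82]. Speed limits (rad/s): [2.79, 2.79, 3.14, 3.14, 3.14, 3.14].

### API

Orientations are given as [roll, pitch, yaw] about the fixed x, y, z axes, in that order (R = Rz(yaw) Ry(pitch) Rx(roll)).
In Python, from plant import get_obs, vision, bot gives the robot as it stands.
- The arm moves only by the shell command python3 -m inch 'ROWS' [FORCE]. ROWS is JSON, a list of rows, each a list of 3 entries, a list of its own where there are three numbers: the shift along the tool's x, y, z scaled (see below), then the turn about the tool's z scaled (see below), then the opening, from 0 (shut) to 1 (fully open). In form: [[[tx, ty, tz], roll, gripper], ...]. A call has 1 to 10 rows; each row shifts and turns the commanded pose from where the row before left it, along the tool's axes as they then stand; what a row does not reach is not made up. The controller multiplies each number of a shift by 0.025 m and each number of a turn by 120 degrees. A row lasts 1/12 s, in which the tool goes at most 41.7 mm and 7.16 degrees, less where a joint would pass 70% of its speed; a pose out of reach is approached as far as the arm can. A call with a number of a shift or a turn outside -1 to 1 is refused whole. A call with a gripper value outside its range is refused whole. The fingers move at their own pace and stop on an object; FORCE is the grip in N (left out, the last holds). Time passes only in rows, so rows that do not move let the fingers close. It gives the time, the measured TCP pose, the force, the opening and the grip force at its end, in the units of the state.
- get_obs(): the state, without advancing time (a new reading comes with each control period).
- vision.capture(name): name is "scene" or "top" or "wrist"; returns a dict with "frame" (400x640x3 uint8, blue, green, red), "camera_matrix" (3x3 intrinsics, pixels), "eye" and "orientation" of the camera in the world. Camera axes: x right, y down, z forward; pixel columns grow to the right and rows downward; lengths in mm; the calibration is good to about 2 mm. A picture is of the moment at which its call begins. There is no depth.
- bot.finish_job(): hands the job in; it is judged then, once.
The state is a dict: "time_s": time; "joint_positions": joint angles; "joint_vel": joint speeds; "joint_torque": joint torques, N m; "tcp_pos": TCP position; "orientation": TCP orientation; "contact_force": force on the tool from outside, world axes, zero at the start; "ft_torque": the same for the moment, N m; "gripper_width": finger opening in mm; "grip_force": force on a finger pad.
Only numpy, scipy, OpenCV 4.12 (cv2) and the standard library are available. Lean on these libraries where they do the work, as an engineer would, in place of code of your own. Each camera call takes 0.05 s, during which the arm holds its last target. There are 200 camera calls.

## Working session

There is one attempt and no reset: what is moved stays moved. The work goes in short steps, Python scripts to look and compute and a shell command to move; the robot and the scene stay as the last step left them, time stands still between calls to the robot, and variables do not carry over. Pictures are saved under pics/ and viewed, at most 10 in all, crops included, and the job is handed in when it is done.

```bash
mkdir -p pics; ls
cat > h.py <<'E'
import numpy as np,cv2
from plant import get_obs,vision,bot
from scipy.spatial.transform import Rotation as R
def cap(n,f=None):
    c=vision.capture(n)
    if f: cv2.imwrite('pics/'+f,c['frame'])
    return c
def rot(c):
    o=np.array(c['orientation'],float)
    return o if o.shape==(3,3) else R.from_euler('xyz',o).as_matrix()
def ray(c,uv,z):
    uv=np.atleast_2d(np.array(uv,float)); d=np.c_[uv,np.ones(len(uv))]@np.linalg.inv(c['camera_matrix']).T@rot(c).T
    e=np.array(c['eye'],float); return e+d*((z-e[2])/d[:,2:3])
def proj(c,P):
    p=(np.atleast_2d(P)-c['eye'])@rot(c)@np.array(c['camera_matrix']).T
    return p[:,:2]/p[:,2:]
def tool(dxyz):  # world shift mm -> tool units total
    return R.from_euler('xyz',get_obs()['orientation']).as_matrix().T@np.array(dxyz)/25
E
python3 - <<'E'
from h import *
for n in('scene','top'):
    c=cap(n,n+'0.png'); print(n,np.round(c['eye']),c['orientation'],c['camera_matrix'])
print(get_obs())
E
```

```text
pics
scene [1280.  -19. 1212.] [-2.56744294e+00 -1.24559091e-03  1.59825347e+00] [[423.5614161    0.         328.23536935]
 [  0.         423.5614161  200.97774031]
 [  0.           0.           1.        ]]
top [ 400.  -47. 1246.] [-3.02808251 -0.00721757 -1.56710321] [[419.68106523   0.         320.44081828]
 [  0.         419.68106523 198.66675215]
 [  0.           0.           1.        ]]
{'time_s': 0.1, 'joint_positions': array([ 1.05450464e+00,  2.07352654e-01,  1.54282814e+00, -8.79397816e-07,
        1.39352596e+00, -1.50505966e-01]), 'joint_vel': array([ 0.00069514, -0.00113786, -0.00488855, -0.00150886, -0.00131222,
       -0.00085626]), 'joint_torque': array([-5.01625036e-04, -3.84094477e+01, -2.92547697e+01, -3.13099063e-04,
        4.88752223e-03,  1.18356516e-05]), 'tcp_pos': array([205.3334566 , 536.34063315, 230.22366088]), 'orientation': array([-3.13950232e+00, -3.16130063e-04,  2.77580676e+00]), 'contact_force': array([-0.05569216, -0.60636115,  0.62421019]), 'ft_torque': array([-0.01782736, -0.05622964,  0.03192576]), 'grip_force': 0.0, 'gripper_width': 85.05796518412699}
```

View pics/top0.png

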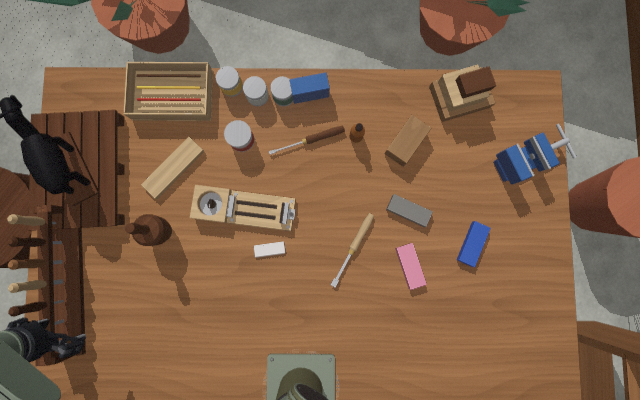

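View pics/scene0.png

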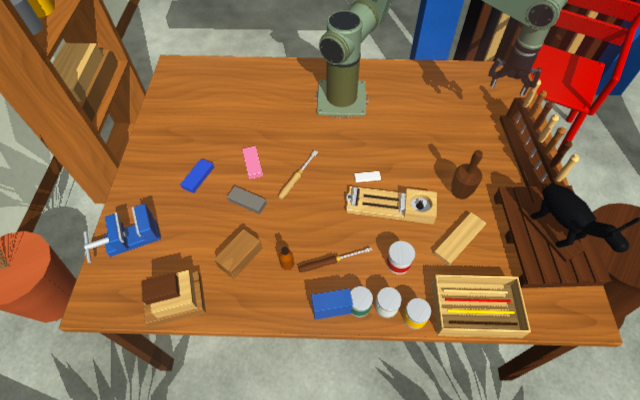

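Top view: the grey stone is at about (410,211). It could be confused with the blue block (474,244), the pink block (411,266), the white slip (270,250) and the brown blank (408,141). By colour, the one at (410,211) is right. The holder lies at (190–296, 186–232), with its well at (210,203).

Run:
```python
from h import *
c=cap('top'); f=c['frame']
cv2.imwrite('pics/crop1.png',cv2.resize(f[170:270,180:440],None,fx=3,fy=3,interpolation=cv2.INTER_CUBIC))
hsv=cv2.cvtColor(f,cv2.COLOR_BGR2HSV)
def comp(m,box):
    x0,y0,x1,y1=box; k=np.zeros_like(m); k[y0:y1,x0:x1]=m[y0:y1,x0:x1]
    cs=cv2.findContours(k,cv2.RETR_EXTERNAL,cv2.CHAIN_APPROX_NONE)[0]; return max(cs,key=cv2.contourArea)
print('stone px hsv',hsv[211,410],'bench',hsv[211,340],'beech',hsv[190,240])
m=(hsv[...,1]<70).astype(np.uint8)*255
k=comp(m,(375,185,445,240)); r=cv2.minAreaRect(k); print(r)
b=ray(c,cv2.boxPoints(r),25)[:,:2]; print(b.round(), b.mean(0), [np.linalg.norm(b[i]-b[i-1]) for i in range(4)])
m=((hsv[...,2]>185)&(hsv[...,1]<130)).astype(np.uint8)*255
m=cv2.morphologyEx(m,cv2.MORPH_CLOSE,np.ones((9,9)))
k=comp(m,(180,175,305,238)); r=cv2.minAreaRect(k); print('holder',r)
for z in(22,48):
  b=ray(c,cv2.boxPoints(r),z)[:,:2]; print(b.round(), b.mean(0), [np.linalg.norm(b[i]-b[i-1]) for i in range(4)])
```

```text
stone px hsv [ 17  14 127] bench [ 13 135 147] beech [ 14 135 149]
((409.23284912109375, 210.28765869140625), (43.53207015991211, 17.87628746032715), 24.443954467773438)
[[ 508. -246.]
 [ 556. -269.]
 [ 504. -384.]
 [ 456. -361.]] [ 506.01817917 -314.79213968] [np.float64(126.01226284009843), np.float64(53.013436293930724), np.float64(126.58256521198223), np.float64(52.799599867059015)]
holder ((242.12078857421875, 207.06398010253906), (101.6092300415039, 32.6646842956543), 7.352379322052002)
[[484. 326.]
 [580. 317.]
 [543.  21.]
 [448.  32.]] [513.74411311 173.80678044] [np.float64(296.22644921672713), np.float64(95.80703557407558), np.float64(298.8603927988033), np.float64(95.5807578612282)]
[[483. 318.]
 [576. 309.]
 [540.  19.]
 [447.  30.]] [511.32159974 169.11709607] [np.float64(289.9327980624613), np.float64(93.77151152947407), np.float64(292.51078066566646), np.float64(93.55004133125749)]
```

View pics/crop1.png

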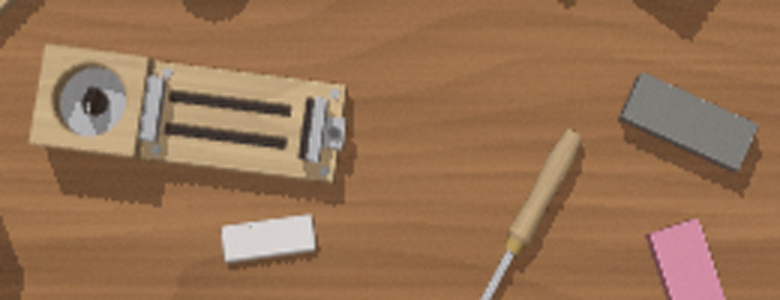

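The crop shows the chosen block at crop (690,120): plain grey and 126 x 53 mm on the 25 mm plane, so it is the stone. It is centred at (506,-315) with its y axis at 65.7°. The holder's axis is at about 83°, with the well at crop (91,99). I'm lifting clear and going over the stone.

```bash
python3 -m inch '[[[0,0,-0.7],0,1],[[0,0,-0.7],0,1],[[0,0,-0.7],0,1],[[0,0,-0.7],0,1],[[-0.84,-0.98,0],0,1],[[-0.84,-0.98,0],0,1],[[-0.84,-0.98,0],0,1],[[-0.84,-0.98,0],0,1],[[-0.84,-0.98,0],0,1],[[-0.84,-0.98,0],0,1]]'
python3 -m inch '[[[-0.84,-0.98,0],0,1],[[-0.84,-0.98,0],0,1],[[-0.84,-0.98,0],0,1],[[-0.84,-0.98,0],0,1],[[-0.84,-0.98,0],0,1],[[-0.84,-0.98,0],0,1],[[-0.84,-0.98,0],0,1],[[-0.84,-0.98,0],0,1],[[-0.84,-0.98,0],0,1],[[-0.84,-0.98,0],0,1]]'
python3 -m inch '[[[-0.84,-0.98,0],0,1],[[-0.84,-0.98,0],0,1],[[-0.84,-0.98,0],0,1],[[-0.84,-0.98,0],0,1],[[-0.84,-0.98,0],0,1],[[-0.84,-0.98,0],0,1],[[-0.84,-0.98,0],0,1],[[-0.84,-0.98,0],0,1],[[-0.84,-0.98,0],0,1],[[-0.84,-0.98,0],0,1]]'
```

```text
time_s: 0.98
tcp_pos: [270.7, 353.0, 300.9]
orientation: [-3.141, -0.0, 2.776]
contact_force: [0.7, 0.4, -0.2]
gripper_width: 85.2
grip_force: 0.0
time_s: 1.82
tcp_pos: [379.2, 49.2, 301.1]
orientation: [3.141, 0.0, 2.776]
contact_force: [-0.3, -0.1, 0.4]
gripper_width: 85.2
grip_force: 0.0
time_s: 2.65
tcp_pos: [487.7, -254.7, 300.7]
orientation: [3.141, -0.001, 2.775]
contact_force: [0.2, 0.8, -0.2]
gripper_width: 85.5
grip_force: 0.0
```

```bash
python3 -m inch '[[[-0.77,-1,0],0,1],[[-0.77,-1,0],0,1],[[0,0,0.5],0.0595,1],[[0,0,0.5],0.0595,1],[[0,0,0.5],0.0595,1],[[0,0,0.5],0.0595,1],[[0,0,0.5],0.0595,1],[[0,0,0.5],0.0595,1],[[0,0,0.5],0.0595,1],[[0,0,0.5],0.0595,1]]'
python3 -m inch '[[[0,0,0],0.0595,1],[[0,0,0],0.0595,1],[[0,0,0],0.0595,1],[[0,0,0],0.0595,1],[[0,0,0],0.0595,1],[[0,0,0],0,1]]'
python3 - <<'E'
from h import *
c=cap('wrist','w1.png'); hsv=cv2.cvtColor(c['frame'],cv2.COLOR_BGR2HSV); print(get_obs()['joint_positions'],c['eye'])
m=((hsv[...,1]<70)).astype(np.uint8)*255
for k in cv2.findContours(m,cv2.RETR_EXTERNAL,cv2.CHAIN_APPROX_NONE)[0]:
    if cv2.contourArea(k)<1500: continue
    r=cv2.minAreaRect(k); b=ray(c,cv2.boxPoints(r),25)[:,:2]
    print(np.round(r[0]),b.round().tolist(),b.mean(0),[np.linalg.norm(b[i]-b[i-1]).round(1) for i in range(4)])
E
```

```text
time_s: 3.48
tcp_pos: [505.5, -313.4, 200.2]
orientation: [-3.141, -0.001, 1.773]
contact_force: [0.6, 0.2, -0.2]
gripper_width: 85.2
grip_force: 0.0
time_s: 3.98
tcp_pos: [505.5, -313.5, 200.8]
orientation: [-3.141, -0.0, 1.154]
contact_force: [-0.3, -0.2, 0.3]
gripper_width: 85.7
grip_force: 0.0
[-7.00457998e-01  2.74051885e-01  1.52322475e+00  2.02714140e-05
  1.34511243e+00 -2.87993358e-01] [ 537.0058538  -243.58691246  344.5127177 ]
[326. 324.] [[127.0, -245.0], [826.0, -554.0], [800.0, -811.0], [-43.0, -438.0]] [ 427.82826777 -511.92324011] [np.float64(257.2), np.float64(763.8), np.float64(258.2), np.float64(921.8)]
[322. 174.] [[512.0, -249.0], [556.0, -268.0], [508.0, -384.0], [459.0, -363.0]] [ 508.76339889 -315.85123198] [np.float64(125.9), np.float64(47.9), np.float64(125.9), np.float64(53.7)]
```

View pics/w1.png

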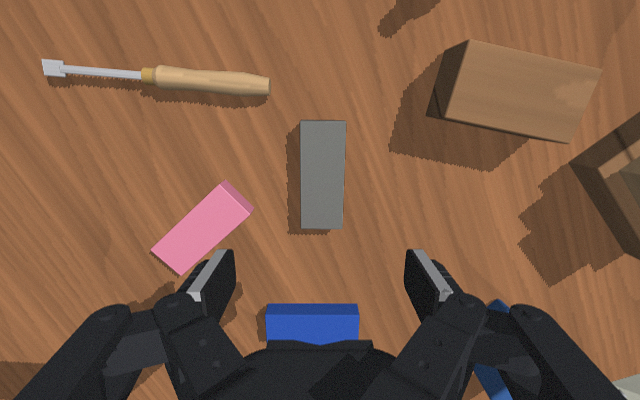

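The close view shows the grey stone at (322,174), top corners (301,121)–(343,229), with pink and blue blocks well clear of the fingers. Its centre of (508,-316) agrees with the top view. Descending.

```bash
python3 -m inch '[[[-0.04,0.1,0.9],0,1],[[0,0,0.9],0,1],[[0,0,0.9],0,1],[[0,0,0.9],0,1],[[0,0,0.9],0,1],[[0,0,0.9],0,1],[[0,0,0.9],0,1],[[0,0,0.6],0,1],[[0,0,0.4],0,1],[[0,0,0.3],0,1]]'
python3 -m inch '[[[0,0,0],0,1],[[0,0,0],0,0.5],[[0,0,0],0,0],[[0,0,0],0,0],[[0,0,0],0,0],[[0,0,0],0,0],[[0,0,0],0,0],[[0,0,0],0,0]]' 40
```

```text
time_s: 4.87
tcp_pos: [507.0, -315.1, 9.8]
orientation: [-3.14, -0.001, 1.158]
contact_force: [-0.3, -0.5, 0.7]
gripper_width: 85.6
grip_force: 0.0
time_s: 5.53
tcp_pos: [508.6, -316.4, 12.9]
orientation: [3.139, 0.001, 1.156]
contact_force: [-0.7, 0.9, 5.6]
gripper_width: 48.8
grip_force: 43.8
```

```bash
python3 -m inch '[[[0,0,0],0,0],[[0,0,0],0,0],[[0,0,-0.2],0,0],[[0,0,-0.3],0,0],[[0,0,-0.5],0,0],[[0,0,-0.6],0,0],[[0,0,0],0,0]]' 60
python3 - <<'E'
from h import *
cap('wrist','w2.png'); print(get_obs()['ft_torque'])
E
```

```text
time_s: 6.12
tcp_pos: [509.7, -317.2, 54.8]
orientation: [3.136, 0.002, 1.156]
contact_force: [1.1, -0.2, -2.3]
gripper_width: 47.9
grip_force: 62.9
[-0.03486582  0.00149221 -0.02659431]
```

View pics/w2.png

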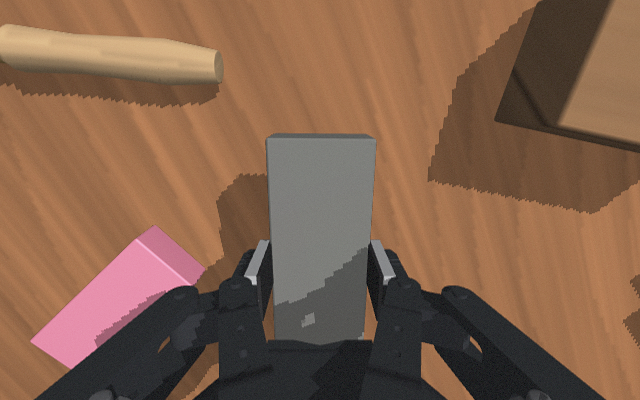

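The stone is held level between the pads at (320,265). Next I'll lift, turn to the holder's heading, and stop short of the bed so the wrist camera can see it.

```bash
python3 -m inch '[[[0,0,-0.4],-0.03,0],[[0,0,-0.8],-0.03,0],[[0,0,-0.9],-0.03,0],[[0,0,-0.9],-0.03,0],[[0,0,-0.9],-0.022,0],[[0,0,-0.9],0,0],[[0,0,-0.6],0,0],[[0,0,-0.4],0,0],[[0.3,-0.05,0],0,0],[[0.7,-0.1,0],0,0]]'
python3 -m inch '[[[0.9,-0.16,0],0,0],[[0.9,-0.16,0],0,0],[[0.9,-0.16,0],0,0],[[0.9,-0.16,0],0,0],[[0.9,-0.16,0],0,0],[[0.9,-0.16,0],0,0],[[0.9,-0.16,0],0,0],[[0.9,-0.16,0],0,0],[[0.9,-0.16,0],0,0],[[0.9,-0.16,0],0,0]]'
python3 -m inch '[[[0.9,-0.16,0],0,0],[[0.7,-0.1,0],0,0],[[0.4,-0.1,0],0,0],[[0.3,0,0],0,0],[[0,0,0],0,0],[[0,0,0],0,0]]'
python3 - <<'E'
from h import *
c=cap('wrist','w3.png');np.save('w3.npy',c,allow_pickle=True); print(c['eye'],get_obs()['joint_positions'],get_obs()['contact_force'])
E
```

```text
time_s: 7.0
tcp_pos: [506.6, -291.2, 195.8]
orientation: [3.141, 0.001, 1.451]
contact_force: [0.8, -0.1, -3.8]
gripper_width: 47.9
grip_force: 62.9
time_s: 7.83
tcp_pos: [490.9, -59.0, 193.7]
orientation: [-3.136, -0.002, 1.454]
contact_force: [0.2, 0.2, -3.1]
gripper_width: 48.0
grip_force: 62.9
time_s: 8.33
tcp_pos: [490.9, -4.0, 195.7]
orientation: [-3.141, 0.001, 1.454]
contact_force: [0.3, -0.1, -3.8]
gripper_width: 48.2
grip_force: 62.9
[500.42633969  72.09530362 339.35795398] [-1.85056458e-01  6.12937448e-02  1.78166078e+00 -5.74151546e-04
  1.29915637e+00 -6.70765492e-02] [-0.16257851 -0.11513466 -4.0028424 ]
```

View pics/w3.png

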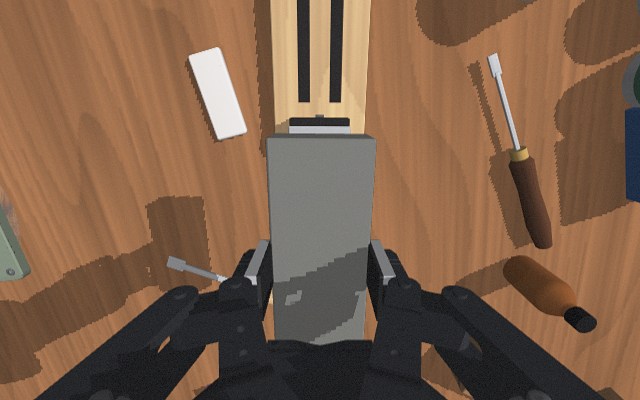

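The wrist view shows the bed (columns 271–370), its slots at (303,50) and (337,50), and the stop's rubber face with its top edge at row 117, columns 290–350. The oil bottle at (550,290) and the slip at (218,93) are clear. I'll compute the stop face, then move on to see the jaw.

```bash
python3 - <<'E'
from h import *
c=np.load('w3.npy',allow_pickle=True).item(); f=c['frame']
g=f.astype(int)
for r in(3,60,105): 
    row=cv2.GaussianBlur(f,(3,3),0)[r,250:400].astype(int); print(r,'slots',[250+i for i in range(150) if row[i].max()<60][::1][:1],[250+i for i in range(150) if row[i].max()<60][-1:],'blue-edge', [250+i for i in range(149) if abs(row[i+1,0]-row[i,0])>18])
print('col320 rows',[(r,int(g[r,315:318].mean())) for r in range(108,140)])
print('stop face z42',ray(c,[[290,117.5],[350,117.5]],42))
print('bed edges',ray(c,[[271,3],[373,3],[274,105],[368,105]],22))
E
python3 -m inch '[[[0.4,0,0],0,0],[[0.8,0,0],0,0],[[0.8,0,0],0,0],[[0.4,0,0],0,0],[[0,0,0],0,0],[[0,0,0],0,0]]'
python3 - <<'E'
from h import *
c=cap('wrist','w4.png');np.save('w4.npy',c,allow_pickle=True)
E
```

```text
3 slots [298] [341] blue-edge [269, 270, 295, 296, 308, 309, 329, 330, 331, 342, 343, 369, 370]
60 slots [299] [340] blue-edge [271, 272, 296, 297, 308, 309, 328, 329, 330, 340, 341, 342, 367]
105 slots [] [] blue-edge [273, 274, 364, 365]
col320 rows [(108, 171), (109, 170), (110, 169), (111, 170), (112, 171), (113, 174), (114, 143), (115, 103), (116, 98), (117, 64), (118, 42), (119, 44), (120, 47), (121, 47), (122, 45), (123, 45), (124, 44), (125, 30), (126, 172), (127, 194), (128, 189), (129, 187), (130, 188), (131, 187), (132, 194), (133, 141), (134, 88), (135, 81), (136, 80), (137, 79), (138, 109), (139, 123)]
stop face z42 [[470.09709335  64.06318389  42.        ]
 [528.92853132  57.1791655   42.        ]]
bed edges [[465.51831915 169.08320981  22.        ]
 [561.32285733 157.8601208   22.        ]
 [453.35713351  77.88859573  22.        ]
 [550.51468244  66.51838656  22.        ]]
time_s: 8.88
tcp_pos: [498.4, 55.4, 196.2]
orientation: [-3.141, 0.001, 1.454]
contact_force: [0.1, 0.2, -2.6]
gripper_width: 48.2
grip_force: 62.9
```

View pics/w4.png

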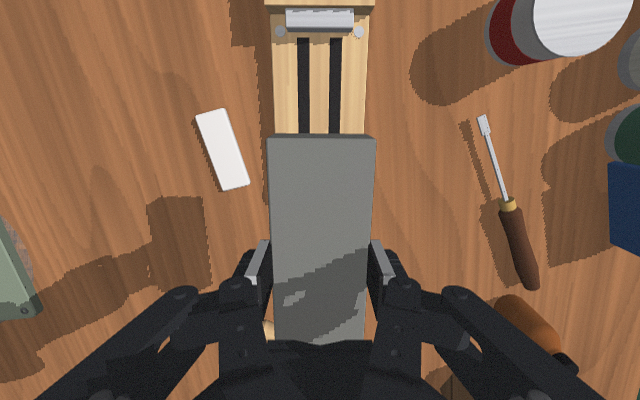

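The view shows the jaw's face with its lower edge at about row 31, columns 286–354, and the top edge at about row 24. The stone's far end is at row 135.

Run:
```python
from h import *
c=np.load('w4.npy',allow_pickle=True).item(); g=c['frame'].astype(int)
print('col rows',[(r,g[r,318:322].mean(0).astype(int).tolist()) for r in range(6,40)])
b=ray(c,[[286,31.5],[354,31.5]],22); t=ray(c,[[286,25],[354,25]],42); print(b,t)
u=np.array([.1177,.993]); v=np.array([.993,-.1177])
s=np.array([[470.1,64.06],[528.93,57.18]])
print('stop',s@u,s@v,'jaw',b[:,:2]@u,b[:,:2]@v,t[:,:2]@u)
e=np.array([[464.5,169.1],[558.5,158.2],[453.4,77.9],[547.5,66.9]]);print('edges',e@v)
o=get_obs();print('tcp',o['tcp_pos'],o['tcp_pos'][:2]@u,o['tcp_pos'][:2]@v,o['orientation'])
# stone in hand: top corners, TCP-relative plane guess z = tcp+~12
z=o['tcp_pos'][2]-13+25
S=ray(c,[[268,138],[376,138]],z); print('stone far end',S[:,:2]@u,S[:,:2]@v)
```

```text
col rows [(6, [53, 68, 81]), (7, [52, 69, 82]), (8, [120, 120, 121]), (9, [138, 135, 134]), (10, [135, 132, 131]), (11, [171, 166, 166]), (12, [200, 195, 195]), (13, [206, 202, 202]), (14, [202, 198, 197]), (15, [196, 193, 192]), (16, [199, 196, 194]), (17, [203, 199, 198]), (18, [205, 201, 200]), (19, [208, 204, 202]), (20, [206, 201, 200]), (21, [203, 200, 198]), (22, [201, 197, 196]), (23, [200, 197, 195]), (24, [199, 195, 194]), (25, [202, 198, 197]), (26, [176, 172, 171]), (27, [130, 128, 127]), (28, [88, 86, 86]), (29, [78, 78, 76]), (30, [81, 79, 78]), (31, [78, 75, 74]), (32, [83, 98, 110]), (33, [91, 118, 140]), (34, [90, 119, 143]), (35, [91, 120, 143]), (36, [91, 120, 141]), (37, [91, 121, 143]), (38, [91, 119, 142]), (39, [91, 120, 143])]
[[483.61817595 203.05966276  22.        ]
 [549.26347258 195.39564768  22.        ]] [[485.92745757 203.73225116  42.        ]
 [547.07723767 196.59365453  42.        ]]
stop [118.94235  119.034801] [459.269438 518.497404] jaw [258.56010443 258.67618887] [456.33272641 522.42056054] [259.49978716 259.60848982]
edges [441.34543 535.97036 441.05737 535.79337]
tcp [498.41124333  54.97375778 196.21055553] 113.25194481585753 488.45195333791975 [-3.14145764e+00  9.42518587e-04  1.45327970e+00]
stone far end [176.3218092  176.39833567] [465.91999523 514.11250815]
```

Stop face at 119.0 and jaw face at 258.8 along the axis, so the gap is 139.8 mm, which matches the stated range. The stone's centre is at 113.5, so I move 75 mm forward (to u≈189) and then down.

```bash
python3 -m inch '[[[0.4,0,0],0,0],[[0.8,0,0],0,0],[[0.8,0,0.2],0,0],[[0.7,0,0.6],0,0],[[0.3,0,0.8],0,0],[[0,0,0.9],0,0],[[0,0,0.9],0,0],[[0,0,0.9],0,0],[[0,0,0.7],0,0],[[0,0,0.4],0,0]]'
python3 -m inch '[[[0,0,0.4],0,0],[[0,0,0.1],0,0],[[0,0,0],0,0],[[0,0,0],0,0]]'
python3 - <<'E'
from h import *
u=np.array([.1177,.993]); v=np.array([.993,-.1177]);o=get_obs();p=o['tcp_pos'];print(p[:2]@u,p[:2]@v,o['contact_force'])
E
```

```text
time_s: 9.77
tcp_pos: [505.5, 129.7, 58.8]
orientation: [-3.138, 0.001, 1.452]
contact_force: [-0.8, -1.2, -3.5]
gripper_width: 48.0
grip_force: 62.8
time_s: 10.1
tcp_pos: [508.2, 130.1, 49.7]
orientation: [3.14, -0.0, 1.453]
contact_force: [0.5, 0.5, -2.7]
gripper_width: 48.2
grip_force: 62.9
188.9732173050245 489.3093575270114 [ 0.5305287   0.50498422 -2.7120072 ]
```

```bash
python3 -m inch '[[[0,0,0.16],0,0],[[0,0,0.14],0,0],[[0,0,0.08],0,0],[[0,0,0],0,0],[[0,0,0],0,0]]'
python3 -m inch '[[[0,0,0.06],0,0],[[0,0,0],0,0],[[0,0,0],0,0]]'
python3 -m inch '[[[0,0,0.06],0,0],[[0,0,0],0,0],[[0,0,0],0,0]]'
```

```text
time_s: 10.52
tcp_pos: [507.1, 130.0, 39.2]
orientation: [-3.141, 0.0, 1.453]
contact_force: [-0.2, -0.1, -3.3]
gripper_width: 48.3
grip_force: 62.9
time_s: 10.77
tcp_pos: [507.2, 130.0, 37.8]
orientation: [-3.142, 0.0, 1.453]
contact_force: [-0.2, 0.1, -3.5]
gripper_width: 48.4
grip_force: 62.9
time_s: 11.02
tcp_pos: [507.1, 130.1, 36.2]
orientation: [-3.141, 0.0, 1.453]
contact_force: [0.3, 0.8, -3.4]
gripper_width: 48.3
grip_force: 62.9
```

```bash
python3 -m inch '[[[0,0,0.05],0,0],[[0,0,0],0,0],[[0,0,0],0,0]]'
python3 -m inch '[[[0,0,0.04],0,0],[[0,0,0],0,0],[[0,0,0],0,0]]'
```

```text
time_s: 11.27
tcp_pos: [507.4, 130.1, 35.1]
orientation: [3.141, -0.0, 1.453]
contact_force: [0.8, -0.2, -3.2]
gripper_width: 48.2
grip_force: 62.9
time_s: 11.52
tcp_pos: [507.5, 130.1, 35.1]
orientation: [3.141, 0.0, 1.453]
contact_force: [-3.1, -0.7, 4.3]
gripper_width: 48.3
grip_force: 63.9
```

Contact is felt (load changed by +7 N), so I'm opening and lifting.

```bash
python3 -m inch '[[[0,0,0],0,0.65],[[0,0,0],0,0.7],[[0,0,0],0,1],[[0,0,0],0,1],[[0,0,0],0,1],[[0,0,-0.2],0,1],[[0,0,-0.4],0,1],[[0,0,-0.8],0,1],[[0,0,-0.8],0,1],[[0,0,-0.8],0,1]]'
python3 -m inch '[[[-0.2,0,-0.8],0,1],[[-0.6,0,-0.8],0,1],[[-0.8,0,-0.8],0,1],[[-0.6,0,-0.6],0,1],[[-0.3,0,-0.2],0,1],[[0,0,0],0,1],[[0,0,0],0,1]]'
python3 - <<'E'
from h import *
c=cap('wrist','w5.png');np.save('w5.npy',c,allow_pickle=True);print(get_obs()['tcp_pos'])
E
```

```text
time_s: 12.35
tcp_pos: [507.3, 130.0, 110.6]
orientation: [3.141, -0.0, 1.453]
contact_force: [-0.4, 0.3, 0.0]
gripper_width: 85.8
grip_force: 0.0
time_s: 12.93
tcp_pos: [499.8, 68.1, 189.1]
orientation: [3.141, -0.001, 1.452]
contact_force: [-0.1, -0.1, -0.6]
gripper_width: 85.3
grip_force: 0.0
[499.21969008  68.42093771 188.26638958]
```

View pics/w5.png

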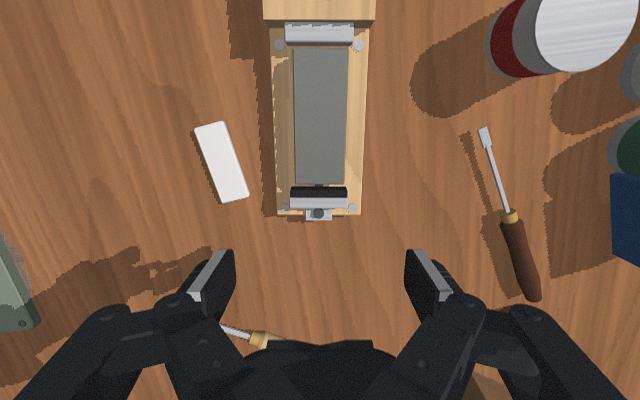

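The stone lies square and central: columns 294–348, rows 45–186, between the stop (row 190) and jaw (row 42). Now I'll bring the wrist camera over the well.

```bash
python3 -m inch '[[[0.4,0,-0.1],0,1],[[0.8,0,-0.1],0,1],[[0.9,0,0],0,1],[[0.9,0,0],0,1],[[0.9,0,0],0,1],[[0.8,0,0],0,1],[[0.4,0,0],0,1],[[0,0,0],0,1],[[0,0,0],0,1]]'
python3 - <<'E'
from h import *
c=cap('wrist');np.save('w6.npy',c,allow_pickle=True);f=c['frame']
W=np.array([.1177,.993])*328.8+np.array([.993,-.1177])*488.9
print(W,proj(c,[[*W,48],[*W,22]]),get_obs()['tcp_pos'],get_obs()['joint_positions'])
x,y=proj(c,[[*W,40]])[0].astype(int)
cv2.imwrite('pics/crop6.png',cv2.resize(f[max(0,y-70):y+70,x-70:x+70],None,fx=4,fy=4,interpolation=cv2.INTER_CUBIC));print(x-70,max(0,y-70))
E
```

```text
time_s: 13.73
tcp_pos: [514.1, 195.2, 193.1]
orientation: [-3.14, 0.001, 1.455]
contact_force: [-0.2, -1.3, 0.2]
gripper_width: 86.0
grip_force: 0.0
[524.17746 268.95487] [[320.60140287 107.62074401]
 [320.53154706 107.41341389]] [514.28913453 194.47374843 193.34831815] [ 2.04436914e-01  1.88761836e-01  1.64398775e+00 -6.05584565e-04
  1.31044039e+00  3.21500052e-01]
250 37
```

View pics/crop6.png

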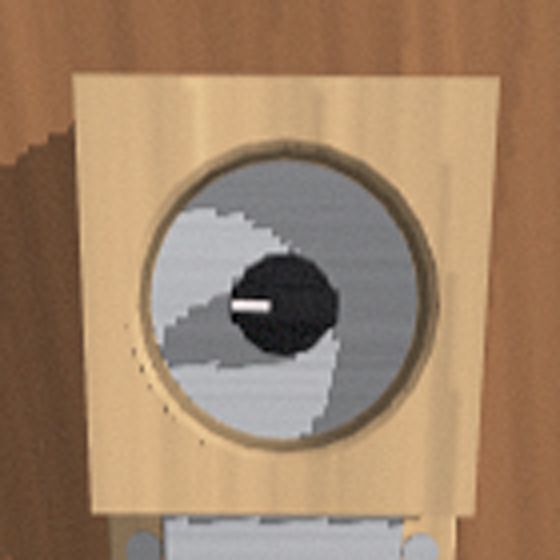

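The crop shows the block with its well at (289,295). The black knob is at (286,303), with a white mark along the fin to the left at (231–270,305), so the fin lies roughly along the holder's x. I'll measure its direction and centre.

Run:
```python
from h import *
c=np.load('w6.npy',allow_pickle=True).item(); f=c['frame']
roi=f[85:140,295:350]; g=roi.max(2)
k=(g<50).astype(np.uint8); n,l,s,ce=cv2.connectedComponentsWithStats(k); i=1+s[1:,4].argmax(); print('knob',s[i],ce[i]+[295,85])
print('values',np.unique(g[k>0],return_counts=True))
w=((g>170)&(cv2.dilate(k,np.ones((7,7)))>0)&(cv2.distanceTransform(1-k,cv2.DIST_L2,3)<4)).astype(np.uint8)
for r in range(24,33): print(g[r,10:32])
U=np.array([.1177,.993]);V=np.array([.993,-.1177])
for z in(27,45):
    p=ray(c,[ce[i]+[295,85]],z)[0]; print(z,p,p[:2]@U,p[:2]@V)
e=ray(c,[[307.8,113.2],[317.2,113.2]],45);print('mark',e)
p=ray(c,[[322.2,110.7]],48)[0];print('well',p,p[:2]@U,p[:2]@V)
b=cv2.resize(roi,None,fx=10,fy=10,interpolation=cv2.INTER_NEAREST);cv2.imwrite('pics/knob.png',np.clip(b.astype(float)*5,0,255).astype(np.uint8))
```

```text
knob [ 13  16  26  25 453] [321.08388521 112.8410596 ]
values (array([ 0,  8, 12, 15, 16, 19, 20, 21, 22, 23, 24, 25, 26, 27, 28, 29, 30,
       31, 32, 33, 34, 35, 36, 37, 38, 39, 40, 41, 42, 43, 44, 45, 46, 47,
       48], dtype=uint8), array([ 1,  1,  1,  1,  1,  1,  4,  3,  2,  6,  8, 12, 11, 11, 15, 16, 16,
       20, 17, 15, 25, 24, 29, 31, 25, 31, 29, 29, 13, 22, 11,  7,  5,  6,
        4]))
[186 189 170  29  37  40  36  37  36  32  36  37  40  37  43  40  39  32
  35  37  35  39]
[158 148 118   8  35  39  36  36  41  37  34  44  42  38  36  43  39  39
  41  41  42  47]
[131 126  93  46  46  52  35  43  30  25  24  27  33  40  33  45  42  40
  41  43  41  46]
[124 124 101 201 222 226 212 212 210 198 199 188 115  28  39  36  43  38
  41  41  37  40]
[127 121 103 236 247 244 242 245 243 241 243 244 143  32  36  37  41  38
  38  44  38  40]
[119 122  89 143 161 162 160 163 168 173 172 183  98  29  35  37  38  37
  38  40  43  36]
[124 127  84  31  26  40  39  48  57  64  62  71  47  40  39  35  36  41
  42  32  40  41]
[124 123  94   0  35  26  28  32  35  29  34  31  37  33  36  41  38  39
  37  39  41  37]
[126 127 119  31  25  29  32  24  29  26  35  32  25  36  27  30  32  36
  31  34  25  33]
27 [524.1259476  263.65035886  27.        ] 323.49443037625036 489.425418727262
45 [524.09766167 264.09543709  45.        ] 323.93306381309134 489.3449450924908
mark [[511.33042101 265.23762611  45.        ]
 [520.33827482 264.19542447  45.        ]]
well [525.37078643 265.99439945  48.        ] 325.968580221222 490.38565011171426
```

View pics/knob.png

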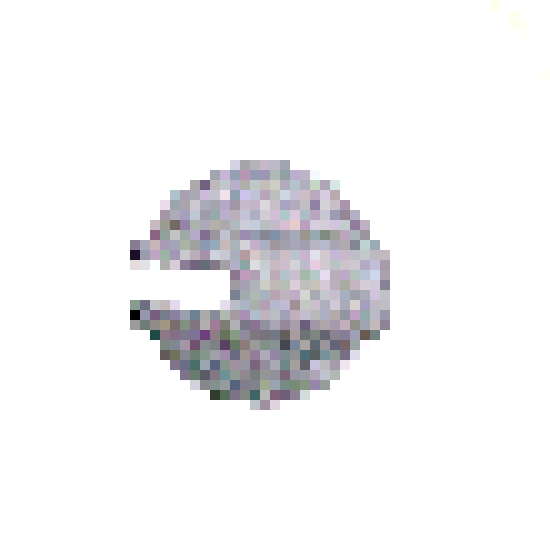

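The fin is turned about 0.05 rad clockwise from the holder's x, with the knob axis at about (524.3,264.3). I'll narrow the fingers to fit the well, move over it and turn.

```bash
python3 -m inch '[[[0.5,0.02,0],0,0.28],[[0.9,0.02,0],0,0.28],[[0.9,0.02,0],0,0.28],[[0.52,0.02,0],0,0.28],[[0,0,0.4],-0.0595,0.28],[[0,0,0.4],-0.0595,0.28],[[0,0,0.4],-0.0595,0.28],[[0,0,0.4],-0.0595,0.28],[[0,0,0.4],-0.0595,0.28],[[0,0,0.4],-0.0595,0.28]]' 40
python3 -m inch '[[[0,0,0.4],-0.0595,0.28],[[0,0,0.4],-0.0595,0.28],[[0,0,0.4],-0.0595,0.28],[[0,0,0.4],-0.0595,0.28],[[0,0,0.4],-0.0595,0.28],[[0,0,0.4],-0.0595,0.28],[[0,0,0],-0.012,0.28],[[0,0,0],0,0.28],[[0,0,0],0,0.28]]'
python3 - <<'E'
from h import *
o=get_obs();print(o['tcp_pos'],o['orientation'],'shift',25*tool(np.array([524.3,264.3,30])-o['tcp_pos']),o['joint_positions'][5])
E
```

```text
time_s: 14.62
tcp_pos: [525.3, 264.1, 133.6]
orientation: [-3.141, 0.0, 2.206]
contact_force: [-0.1, 0.2, 0.2]
gripper_width: 23.9
grip_force: 0.0
time_s: 15.37
tcp_pos: [525.4, 264.1, 74.0]
orientation: [-3.142, 0.0, 2.972]
contact_force: [0.4, -0.2, -0.2]
gripper_width: 23.7
grip_force: 0.0
[525.36718906 264.14243622  74.02977915] [-3.14152170e+00  9.20041155e-05  2.97210465e+00] shift [ 1.08252599e+00 -2.15809363e-02  4.40296814e+01] -1.082451031606343
```

```bash
python3 -m inch '[[[0.04,0,0.4],0,0.28],[[0,0,0.4],0,0.28],[[0,0,0.2],0,0.28],[[0,0,0.16],0,0.28],[[0,0,0.1],0,0.28],[[0,0,0],0,0.28],[[0,0,0],0,0.28]]'
python3 -m inch '[[[0,0,0.12],0,0.28],[[0,0,0.12],0,0.28],[[0,0,0.12],0,0.28],[[0,0,0.08],0,0.28],[[0,0,0],0,0.28],[[0,0,0],0,0.28]]'
```

```text
time_s: 15.95
tcp_pos: [524.1, 264.5, 42.4]
orientation: [-3.141, -0.0, 2.974]
contact_force: [0.3, 0.3, -0.5]
gripper_width: 23.6
grip_force: 0.0
time_s: 16.45
tcp_pos: [523.9, 264.5, 31.3]
orientation: [-3.141, -0.0, 2.974]
contact_force: [0.1, 0.3, 0.5]
gripper_width: 24.0
grip_force: 0.0
```

No contact. Closing on the fin.

```bash
python3 -m inch '[[[0,0,0],0,0.15],[[0,0,0],0,0.05],[[0,0,0],0,0],[[0,0,0],0,0],[[0,0,0],0,0]]' 40
python3 -c "
from h import *
o=get_obs();print(o['tcp_pos'],o['orientation'],o['contact_force'],o['ft_torque'])"
```

```text
time_s: 16.87
tcp_pos: [524.1, 264.0, 31.8]
orientation: [-3.141, 0.0, 2.974]
contact_force: [-1.2, -4.2, 2.6]
gripper_width: 8.6
grip_force: 41.6
[524.10261831 263.99917439  31.75416329] [-3.14061252e+00  2.43974260e-05  2.97406595e+00] [-1.20362881 -4.18307634  2.63550918] [-0.63343394  0.21169388  0.21904099]
```

```bash
python3 -m inch '[[[0,-0.012,0],0,0],[[0,0,0],0.025,0],[[0,0,0],0.05,0],[[0,0,0],0.05,0],[[0,0,0],0.05,0],[[0,0,0],0.05,0],[[0,0,0],0.05,0],[[0,0,0],0.05,0],[[0,0,0],0.05,0],[[0,0,0],0,0]]' 70
python3 -c "
from h import *
o=get_obs();print(o['tcp_pos'],o['orientation'],o['contact_force'],o['ft_torque'])"
```

```text
time_s: 17.7
tcp_pos: [523.7, 263.3, 31.8]
orientation: [-3.14, 0.001, 2.185]
contact_force: [-2.3, -6.2, 5.3]
gripper_width: 7.9
grip_force: 72.6
[523.67996774 263.28542455  31.8493232 ] [-3.13960328e+00  8.77019690e-04  2.18498407e+00] [-2.3041867  -6.22208069  5.32450472] [-0.97790133  0.38926192 -0.10101975]
```

```bash
python3 -m inch '[[[-0.035,-0.025,0],0,0],[[0,0,0],0.025,0],[[0,0,0],0.05,0],[[0,0,0],0.05,0],[[0,0,0],0.05,0],[[0,0,0],0.05,0],[[0,0,0],0.05,0],[[0,0,0],0.01,0],[[0,0,0],0,0],[[0,0,0],0,0]]'
python3 -c "
from h import *
o=get_obs();print(o['tcp_pos'],o['orientation'],o['contact_force'],o['ft_torque'])
c=cap('top','t2.png')
f=cv2.resize(c['frame'][175:240,180:310],None,fx=6,fy=6,interpolation=cv2.INTER_CUBIC);cv2.imwrite('pics/t2c.png',f)"
```

```text
time_s: 18.53
tcp_pos: [523.1, 263.0, 31.9]
orientation: [-3.14, 0.001, 1.592]
contact_force: [-4.1, -4.2, 6.9]
gripper_width: 7.9
grip_force: 72.7
[523.09117747 263.02497256  31.85521719] [-3.13952774e+00  6.01337287e-04  1.59179367e+00] [-4.06955213 -4.24653682  6.91757591] [-0.58504754  0.66038879  0.12081729]
```

View pics/t2c.png

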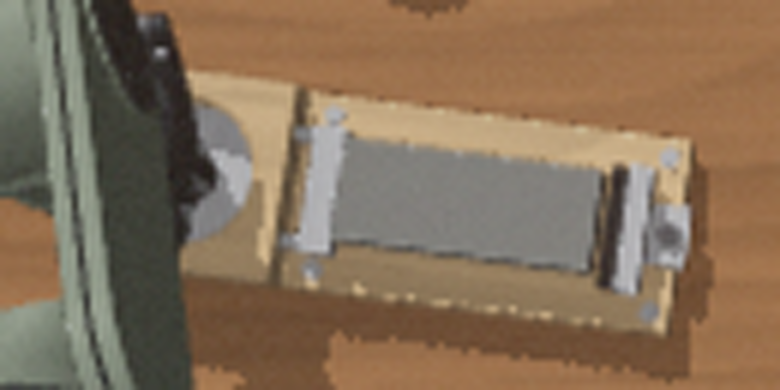

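The top crop shows the jaw (325,190) has reached the stone, and the stone's far end (600,220) is still about 4 mm from the rubber (612,225). That was my tenth picture, so from here I work by force and torque. The grasp has used 1.38 rad, so I regrasp.

```bash
python3 -m inch '[[[0,0,0],0,0.28],[[0,0,0],0,0.28],[[0,0,0],0,0.28],[[-0.02,-0.04,0],0,0.28],[[0,0,0],0,0.28],[[0,0,0],0,0.1],[[0,0,0],0,0],[[0,0,0],0,0],[[0,0,0],0,0],[[0,0,0],0,0]]' 70
python3 -c "
from h import *
o=get_obs();print(o['tcp_pos'],o['orientation'],o['contact_force'],o['ft_torque'])"
```

```text
time_s: 19.42
tcp_pos: [523.0, 262.7, 31.7]
orientation: [-3.142, -0.0, 1.592]
contact_force: [-0.8, 0.9, 2.9]
gripper_width: 7.9
grip_force: 70.4
[523.01654877 262.72659617  31.69479761] [-3.14156784e+00 -4.04182347e-05  1.59167036e+00] [-0.80845709  0.90696085  2.92109576] [0.02313656 0.20357787 0.20838664]
```

```bash
cat > t.py <<'E'
from h import *
o=get_obs();print('yaw',o['orientation'][2].round(4),'Tz',o['ft_torque'][2].round(3),'F',o['contact_force'].round(1),'tau6',o['joint_torque'][5].round(3))
E
for i in 1 2 3; do python3 -m inch '[[[0,0,0],0.048,0],[[0,0,0],0,0],[[0,0,0],0,0]]' >/dev/null; python3 t.py; done
```

```text
yaw 1.4923 Tz -0.167 F [-2.5  0.2  2.5] tau6 -0.048
yaw 1.3931 Tz -0.133 F [-2.4  0.8  3.5] tau6 -0.032
yaw 1.2935 Tz -0.08 F [-3.4  0.7  5. ] tau6 -0.043
```

```bash
python3 -m inch '[[[0,0,0],0.024,0],[[0,0,0],0,0],[[0,0,0],0,0]]' >/dev/null; python3 t.py; python3 -m inch '[[[0,0,0],0.024,0],[[0,0,0],0,0],[[0,0,0],0,0]]' >/dev/null; python3 t.py
```

```text
yaw 1.244 Tz 0.127 F [-3.6  0.1  5.1] tau6 0.126
yaw 1.1938 Tz 0.166 F [-4.8  0.5  5.8] tau6 0.129
```

```bash
for i in 1 2; do python3 -m inch '[[[0,0,0],0.024,0],[[0,0,0],0,0],[[0,0,0],0,0]]' >/dev/null; python3 t.py; done
```

```text
yaw 1.1435 Tz 0.123 F [-3.6  0.8  5.1] tau6 0.129
yaw 1.0932 Tz 0.128 F [-4.5  0.2  5.5] tau6 0.129
```

```bash
for i in 1 2; do python3 -m inch '[[[0,0,0],0.024,0],[[0,0,0],0,0],[[0,0,0],0,0]]' >/dev/null; python3 t.py; done
```

```text
yaw 1.043 Tz 0.122 F [-3.6  0.4  5.2] tau6 0.137
yaw 0.9928 Tz 0.2 F [-4.3  0.4  6. ] tau6 0.164
```

The bite has begun (tau6 0.129 → 0.164, about 5 N). Continuing by small steps.

```bash
for i in 1 2; do python3 -m inch '[[[0,0,0],0.024,0],[[0,0,0],0,0],[[0,0,0],0,0]]' >/dev/null; python3 t.py; done
```

```text
yaw 0.9426 Tz 0.121 F [-5.1  0.3  5.6] tau6 0.192
yaw 0.8925 Tz 0.242 F [-4.9  0.6  6.1] tau6 0.222
```

```bash
for i in 1 2; do python3 -m inch '[[[0,0,0],0.024,0],[[0,0,0],0,0],[[0,0,0],0,0]]' >/dev/null; python3 t.py; done; python3 -m inch '[[[0,0,0],0,0],[[0,0,0],0,0],[[0,0,0],0,0],[[0,0,0],0,0]]'; python3 t.py
```

```text
yaw 0.8424 Tz 0.214 F [-4.4  2.   6. ] tau6 0.252
yaw 0.7921 Tz 0.28 F [-4.7  1.   6.7] tau6 0.283
time_s: 23.0
tcp_pos: [522.1, 263.1, 31.6]
orientation: [-3.14, 0.001, 0.792]
contact_force: [-4.4, 1.0, 6.8]
gripper_width: 7.8
grip_force: 71.1
yaw 0.7922 Tz 0.294 F [-4.4  1.   6.8] tau6 0.265
```

About 22–25 N by both torque and angle. Releasing and withdrawing.

```bash
python3 -m inch '[[[0,0,0],0,0.25],[[0,0,0],0,0.28],[[0,0,0],0,0.28],[[0,0,0],0,0.28],[[0,0,-0.2],0,0.28],[[0,0,-0.5],0,0.28],[[0,0,-0.8],0,0.28],[[0,0,-0.9],0,0.28],[[0,0,-0.9],0,0.28],[[0,0,-0.8],0,0.28]]'
python3 -m inch '[[[0,0,-0.8],0,0.28],[[0,0,-0.4],0,0.28],[[0,0,0],0,0.28],[[0,0,0],0,0.28]]'
python3 - <<'E'
from h import *
c=cap('top'); hsv=cv2.cvtColor(c['frame'],cv2.COLOR_BGR2HSV); U=np.array([.1177,.993]);V=np.array([.993,-.1177])
m=((hsv[...,1]<50)&(hsv[...,2]>90)&(hsv[...,2]<150)).astype(np.uint8); k=np.zeros_like(m); k[185:225,228:285]=m[185:225,228:285]
k=cv2.morphologyEx(k,cv2.MORPH_OPEN,np.ones((5,5)))
r=cv2.minAreaRect(max(cv2.findContours(k,0,1)[0],key=cv2.contourArea)); b=ray(c,cv2.boxPoints(r),47)[:,:2]
print(r,'u',b@U,'v',b@V)
E
```

```text
time_s: 23.83
tcp_pos: [523.9, 262.8, 136.9]
orientation: [3.14, -0.002, 0.787]
contact_force: [0.6, -0.8, -0.2]
gripper_width: 24.2
grip_force: 0.0
time_s: 24.17
tcp_pos: [523.5, 262.7, 164.9]
orientation: [3.141, -0.002, 0.787]
contact_force: [-0.9, 0.3, -0.8]
gripper_width: 23.9
grip_force: 0.0
((258.984619140625, 209.12310791015625), (43.41215515136719, 17.116792678833008), 7.125016689300537) u [241.21267049 242.20082093 117.47184019 117.06063346] v [463.37188452 512.48539541 512.17233627 463.09525628]
```

The stone is against the stop (far end at 117 against the stop face at 119 mm), 1 mm off the centre line and square. Handing in.

```bash
python3 -c "
from plant import bot;print(bot.finish_job())"
```

```text
the job is handed in; nothing more can be done
None
```

The stone lies flat, central and square in the holder, clamped against the stop at an estimated 22–25 N, and the gripper is clear; I handed the job in after about 24 s of robot time, and no verdict came back.

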